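# Mount a reflection accessory on a spectrometer and set its angle dial

### The arm

A 6-joint arm with a two-finger parallel gripper is mounted at the origin on the work surface. World frame = base frame: x ahead of the robot, y to its left, z up, the work surface at z = 0. Lengths are in mm, angles in rad, forces in N, time in s.
With the tool pointing down it reaches from about 350 to 775 mm from the base axis. Payload 7.3 kg.
Tool frame: the origin (TCP) lies at the centre of the arm's flange, where the gripper is bolted on; the fingertips stand 178 mm ahead of it and the grasp point (between the pads) lies 159 mm ahead of it; z points along the fingers, y is the direction in which the jaws open and shut (so a half turn about z gives the same grasp; the last joint's range is limited). The gripper opens to 92 mm and grips with 3 to 60 N. Pads are 19 mm wide; open, the fingers measure 130 mm over their backs; the gripper's body (75 mm by 190 mm) begins 47 mm behind the grasp point.
Start: joints at [-1.397, 0.342, 1.524, -0, 1.275, -0.146], TCP at [165.068, -498.378, 404.741] pointing down, gripper open.
Joint ranges: [-2.53, 2.53], [-0.77, 2.02], [0.04, 2.7], [-1, 4.14], [0.28, 2.66], [-3.11, 3.11]. Speed limits (rad/s): [2.57, 2.57, 3.14, 3.14, 3.14, 3.14].

### API

Orientations are given as [roll, pitch, yaw] about the fixed x, y, z axes, in that order (R = Rz(yaw) Ry(pitch) Rx(roll)).
In Python, from plant import get_obs, capture, close_job gives the robot as it stands. The module is installed in compiled form; this text tells all that it offers.
- The arm moves only by the shell command python3 -m pendant 'ROWS'. ROWS is JSON, a list of rows, each a list of 3 entries, a list of its own where there are three numbers: the shift along the tool's x, y, z in m, then the turn, a rotation vector about the tool's x, y, z in rad, then the finger opening in m, from 0 to 0.0918. In form: [[[tx, ty, tz], [wx, wy, wz], fingers], ...]. A call has 1 to 10 rows; each row is the pose to reach, as a shift and turn from the pose commanded when the call began, along the tool's axes at that moment; what a row does not reach only later rows make up. A row lasts 1/12 s, in which the tool goes at most 41.7 mm and 7.16 degrees, less where a joint would pass 70% of its speed; a pose out of reach is approached as far as the arm can. A call with a gripper value outside its range is refused whole. The fingers move at their own pace and stop on an object; the grip force is fixed at half the most. Time passes only in rows, so rows that repeat a pose let the fingers close. It gives the time, the measured TCP pose, the force and the opening at its end, in the units of the state.
- get_obs(): the state, without advancing time (a new reading comes with each control period).
- capture(name): name is "scene" or "top" or "wrist"; returns a dict with "color" (480x640x3 uint8, red, green, blue), "mtx" (3x3 intrinsics, pixels), "rvec" (rotation vector, rad) and "tvec" (3), from world to camera coordinates, as OpenCV has them. Camera axes: x right, y down, z forward; pixel columns grow to the right and rows downward; lengths in mm; the calibration is good to about 2 mm. A picture is of the moment at which its call begins. There is no depth.
- close_job(): hands the job in, once; it reports no verdict.
The state is a dict: "time": time; "joint_positions": joint angles; "dq": joint speeds; "tau": joint torques, N m; "tool_pos": TCP position; "tcp_rot": TCP orientation; "contact_force": force on the tool from outside, world axes, zero at the start; "moment": the same for the moment, N m; "grip_width": finger opening in mm.
Only numpy, scipy, OpenCV 4.12 (cv2) and the standard library are available. Lean on these libraries where they do the work, as an engineer would, in place of code of your own. Each camera call takes 0.05 s, during which the arm holds its last target. There are 200 camera calls.

### The job

Pick up the reflection accessory by its carry handle, keep it upright, and set it down softly on the spectrometer's front deck, dial side away from the instrument body, so that its three ball feet rest fully home in the cone, groove and flat seats. Turn the dial on its sloping panel until the white pointer line stands at the red mark, let go, and leave the accessory fully seated. Do not disturb the bottle, vial rack or mouse.

Things in the scene. Friction and masses are not known exactly. Their poses are not given: they have to be found in the camera images.
- handle (a point): Centre of the dark carry handle on top of the reflection accessory: straight bar 62 mm long (accessory x), 14 mm wide (y), 14 mm high, on two end posts that leave 46 mm free between them and 25 mm below it; 118 mm above the undersides of the feet, 32 mm above the flat roof, centre of mass below it within 5 mm. Axes as accessory.
- accessory: Reflection accessory, 0.6 to 0.95 kg, light grey housing on a base plate 130 x 136 mm, standing on three ball feet. Origin level with the feet's undersides, below the plate's middle; z up, -x the side of the sloping dial panel. In mm: handle centre [30,0,118], foot centres: cone [45,50,7], groove [45,-50,7], flat [-50,0,7]; dial axis meets the panel at [-34,0,60], grip point at [-49.4,0,78.4].
- foot_cone (a point): Centre of the polished steel ball foot (14 mm across) that belongs in the cone; rear left corner of the accessory (+x, +y). The balls stick out 14 mm below the base plate and are slippery.
- foot_groove (a point): Centre of the 14 mm ball foot that belongs in the groove; rear right corner (+x, -y).
- foot_flat (a point): Centre of the 14 mm ball foot that belongs on the flat; middle of the front edge (-x), under the dial panel.
- spectrometer: Light grey bench spectrometer, fixed. Origin on the bench below the middle of its front deck; x points from the deck to the 130 mm high instrument body (x = 100 to 270 mm), z up. Deck 200 x 300 mm, dark top 40 mm above the bench, with three steel seats. The accessory, seated, has the same x, y, z directions and its origin 44.5 mm straight above this one.
- seat_cone (a point): Where the centre of the ball foot lies when home in the cone seat: round steel insert 30 mm across, mouth 22 mm wide, walls 50 degrees steep, rim 2 mm above this point. Rear left on the deck, at [45, 50, 51.5] mm of the spectrometer. A slippery ball let go inside the mouth slides home by itself.
- seat_groove (a point): The same for the V groove seat (steel block 30 x 32 mm, groove running along y towards the cone, 22 mm wide at the top, same walls), at [45, -50, 51.5] mm.
- seat_flat (a point): The same for the flat seat (round steel pad 30 mm across, 4.5 mm above the deck, 7 mm below this point), at [-50, 0, 51.5] mm.
- dial (a joint): Angle of the dial, rad, seen looking at the panel: 0 with the white pointer line at the red mark (4 mm wide, 31 mm from the axis, towards the panel's upper edge), positive counter-clockwise. Turns from -0.7 to 1.75, stays where it is left, friction about 0.03 N m.
- dial_grip (a point): Point on the dial's axis, 24 mm out from the panel, where to grip its black bar: 14 mm wide, 44 mm long, from 4 to 35 mm out of the panel, over a disc 48 mm across. The panel slopes 40 degrees and faces up and to the accessory's -x: the axis leans 40 degrees from vertical. Axes turn with the dial: z out along the axis, x along the bar to the white pointer (up the slope at 0), y across the bar.
- bottle: Amber solvent bottle, 86 mm across, 180 mm tall, origin at its base. Leave alone.
- vial_rack: White rack of small capped vials, 160 x 90 x 45 mm, origin at its base. Leave alone.
- mouse: Black computer mouse on a red pad, 105 x 60 x 32 mm, origin at its base. Leave alone.

How it is judged (in metres and radians):
At the end, for the whole second after the job is handed in: All three ball feet lie within 2 mm of their home points in the cone, groove and flat seats, and the dial stands within 0.07 rad (4 degrees) of the red mark; the accessory is released and at rest (distance between foot_cone and seat_cone below 0.002 m and distance between foot_groove and seat_groove below 0.002 m and distance between foot_flat and seat_flat below 0.002 m and value of joint dial between -0.07 and 0.07 rad); the robot touches nothing.
It fails at once if the accessory is dropped or driven fast onto its seats (above 0.25 m/s within the last 10 mm), or banged or pressed on the spectrometer with more than 50 N (contact force between accessory and spectrometer above 50 N or (horizontal distance between foot_cone and seat_cone below 0.02 m and z of foot_flat in the frame of spectrometer below 0.0615 m and linear speed of accessory above 0.25 m/s)).
It fails at once if the accessory is tipped more than 30 degrees (angle between accessory's own z axis and vertical above 0.52 rad).
It fails at once if the bottle, vial rack or mouse is shifted by more than 20 mm (distance of any of bottle, vial_rack, mouse from where it was at the start of the episode above 0.02 m).
It also fails if it takes over 54 s, if anything falls off the work surface, if the arm or the gripper's body presses on something with over 40 N, if the wrist force passes 120 N, or if a joint passes its speed limit or range.

## Working session

There is one attempt and no reset: what is moved stays moved. The work goes in short steps, Python scripts to look and compute and a shell command to move; the robot and the scene stay as the last step left them, time stands still between calls to the robot, and variables do not carry over. Pictures are saved under pics/ and viewed, about 8 in all and at most 12, crops included, and the job is handed in when it is done.

```bash
mkdir -p pics; cat > h.py <<'E'
import numpy as np, cv2
from plant import get_obs, capture, close_job
from scipy.spatial.transform import Rotation as R
def snap(n,f):
    c=capture(n); cv2.imwrite('pics/'+f,cv2.cvtColor(c['color'],cv2.COLOR_RGB2BGR)); np.savez('pics/'+f+'.npz',**c); return c
def ray(c,uv):
    K=np.array(c['mtx']); Rm=cv2.Rodrigues(np.array(c['rvec'],float))[0]; t=np.array(c['tvec'],float).ravel()
    d=Rm.T@np.linalg.inv(K)@np.array([uv[0],uv[1],1.]); return -Rm.T@t, d
def onz(c,uv,z):
    o,d=ray(c,uv); return o+d*(z-o[2])/d[2]
def proj(c,p):
    return cv2.projectPoints(np.array(p,float).reshape(-1,1,3),np.array(c['rvec'],float),np.array(c['tvec'],float),np.array(c['mtx'],float),None)[0].reshape(-1,2)
def pose():
    o=get_obs(); return np.array(o['tool_pos'],float), R.from_euler('xyz',o['tcp_rot'])
def rel(p,Rw):
    "shift (m) and turn (rotvec) in tool axes to reach TCP p, rot Rw"
    P,Q=pose(); return Q.inv().apply(np.array(p)-P)/1000,(Q.inv()*Rw).as_rotvec()
E
python3 -c "
from h import *
for n in ['scene','top']:
    c=snap(n,n+'0.png');o,d=ray(c,(320,240));print(n,o,d,c['mtx'][0][0])
print(get_obs())"
```

```text
scene [1334.22895894  -25.71853637 1202.1299183 ] [-0.60668285  0.05938856 -0.79273634] 475.4220971278743
top [ 398.4247068    53.42951419 1231.80608482] [ 0.07858382  0.03099178 -0.99661312] 477.61300654667224
{'time': 0.1, 'joint_positions': array([-1.39700941e+00,  3.42645980e-01,  1.52492697e+00, -1.12013788e-05,
        1.27541446e+00, -1.45997102e-01]), 'dq': array([-0.00017758, -0.00128357, -0.00293756,  0.00034856, -0.00036029,
        0.00134945]), 'tau': array([ 1.81926644e-03, -4.32003272e+01, -2.44692779e+01,  7.18835159e-02,
        5.26103773e-02, -5.97960388e-05]), 'tool_pos': array([ 165.0390614 , -498.25262595,  404.11604913]), 'tcp_rot': array([-3.14021117e+00, -1.92310700e-04,  3.19787154e-01]), 'contact_force': array([0.76063508, 0.12929531, 0.51534952]), 'moment': array([-0.01248492, -0.04259376, -0.02125169]), 'grip_width': 91.5977475660669}
```

View pics/top0.png

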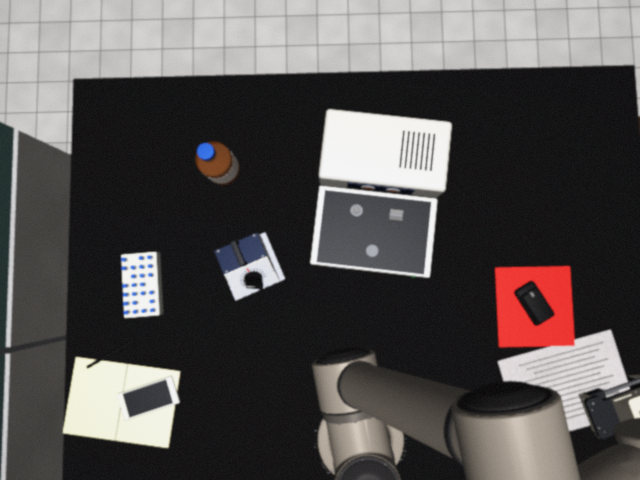

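View pics/scene0.png

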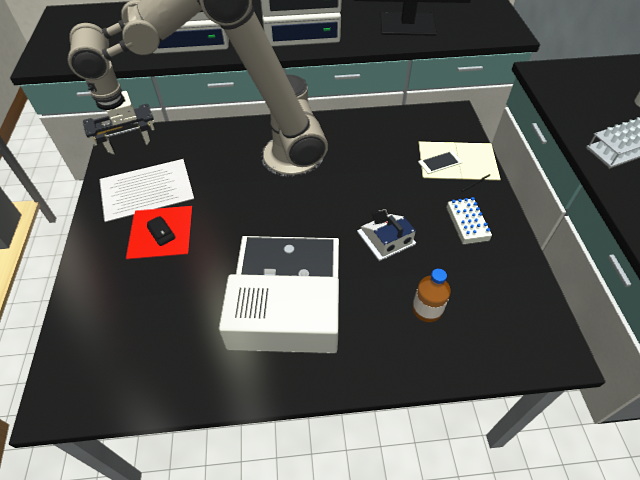

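The top view shows the deck with its cone seat near (357,210), groove near (396,215) and flat near (372,251). The accessory is at about (250,265), handle (238,252), dial (253,280). The scene view shows the same layout, with the bottle beside the accessory. I'll enlarge both areas.

```bash
python3 -c "
from h import *
a=cv2.imread('pics/top0.png')
A=cv2.resize(a[225:305,208:291],None,fx=4.8,fy=4.8,interpolation=cv2.INTER_CUBIC)
B=cv2.resize(a[180:285,305:445],None,fx=2.8,fy=2.8,interpolation=cv2.INTER_CUBIC)
h=max(A.shape[0],B.shape[0]);im=np.zeros((h,A.shape[1]+B.shape[1],3),np.uint8);im[:A.shape[0],:A.shape[1]]=A;im[:B.shape[0],A.shape[1]:]=B
cv2.imwrite('pics/crop1.png',im);print(A.shape,B.shape)
c=dict(np.load('pics/top0.png.npz'))
g=cv2.cvtColor(a,cv2.COLOR_BGR2GRAY).astype(int)
# seats: brighter than the dark deck
S={}
for n,(u,v),z in [('cone',(357,210),53.5),('groove',(396,215),53.5),('flat',(372,251),44.5)]:
    w=g[v-9:v+10,u-11:u+12]; m=((w>95)).astype(np.uint8)
    k,l,st,ce=cv2.connectedComponentsWithStats(m); i=1+np.argmax(st[1:,4]); p=ce[i]+[u-11,v-9]
    S[n]=onz(c,p,z);print(n,p,st[i],S[n])
mid=(S['cone']+S['groove'])/2; d=mid-S['flat'];e=S['cone']-S['groove']
print('yaws',np.degrees([np.arctan2(d[1],d[0]),np.arctan2(e[1],e[0])-np.pi/2]),np.linalg.norm(d[:2]),np.linalg.norm(e[:2]))
"
```

```text
(384, 398, 3) (294, 392, 3)
cone [355.97241379 209.95862069] [  3   3  14  13 145] [564.44056258  -0.66471336  53.5       ]
groove [395.9     214.26875] [  4   2  15  13 160] [551.59500535 -99.38487354  53.5       ]
flat [371.67701863 250.42857143] [  4   2  14  14 161] [463.47291592 -37.69391447  44.5       ]
yaws [-7.43077614 -7.41372461] 95.34559586508274 99.5523900581349
```

View pics/crop1.png

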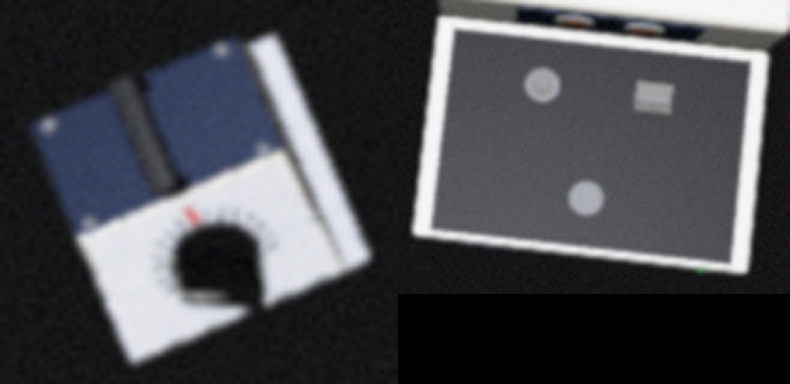

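```bash
python3 -c "
from h import *
c=dict(np.load('pics/top0.png.npz'))
a=onz(c,(208+172/4.8,225+190/4.8),125);b=onz(c,(208+124/4.8,225+80/4.8),125)
print(a,b,np.linalg.norm(a-b),np.degrees(np.arctan2(*(b-a)[[1,0]])),(a+b)/2)
y=np.degrees(np.arctan2(*(b-a)[[1,0]]))
# roof/panel edge (78,237)->(283,152) at z 86, accessory y direction
p=onz(c,(208+78/4.8,225+237/4.8),86);q=onz(c,(208+283/4.8,225+152/4.8),86);print('edge yaw',np.degrees(np.arctan2(*(p-q)[[1,0]]))-90)
P,Q=pose();print(P,Q.as_matrix().round(3))
m=(a+b)/2
for yy in (y,y-180):
  Rw=R.from_euler('xyz',[np.pi,0,np.radians(yy)]); print(yy,rel([m[0],m[1],345],Rw))
"
```

```text
[432.02285348 265.61025041 125.        ] [485.81853351 288.74688144 125.        ] 58.56004512229439 23.271739341679112 [458.92069349 277.17856592 125.        ]
edge yaw 21.46280050887431
[ 165.0390614  -498.25262595  404.11604913] [[ 0.949  0.314 -0.   ]
 [ 0.314 -0.949  0.001]
 [ 0.    -0.001 -1.   ]]
23.271739341679112 (array([ 0.52273919, -0.64365028,  0.06010583]), array([-0.00137232, -0.00025186, -0.08638117]))
-156.7282606583209 (array([ 0.52273919, -0.64365028,  0.06010583]), array([-3.84979370e-04,  2.09766264e-03,  3.05521074e+00]))
```

```bash
python3 -m pendant '[[[0.02,-0.01,0],[0,0,0],0.09],[[0.05,-0.03,0],[0,0,0],0.09],[[0.08,-0.05,0],[0,0,0],0.09],[[0.12,-0.07,0],[0,0,0],0.09],[[0.15,-0.09,0],[0,0,0],0.09],[[0.19,-0.11,0],[0,0,0],0.09],[[0.22,-0.13,0],[0,0,0],0.09],[[0.26,-0.15,0],[0,0,0],0.09],[[0.29,-0.17,0],[0,0,0],0.09],[[0.33,-0.19,0],[0,0,0],0.09]]'
python3 -c "
from h import *
print(rel([459,277,400],R.from_euler('xyz',[np.pi,0,np.radians(22.4)])))"
```

```text
time: 0.93
tool_pos: [417.0, -214.5, 404.6]
tcp_rot: [-3.141, 0.001, 0.32]
contact_force: [1.1, -1.3, 1.2]
grip_width: 90.2
(array([ 0.19436845, -0.45340292,  0.00464565]), array([-0.00040987,  0.00060138, -0.07130628]))
```

```bash
python3 -m pendant '[[[0.014,-0.035,0],[0,0,0],0.09],[[0.029,-0.07,0],[0,0,0],0.09],[[0.044,-0.105,0],[0,0,-0.02],0.09],[[0.058,-0.14,0],[0,0,-0.03],0.09],[[0.073,-0.175,0],[0,0,-0.04],0.09],[[0.088,-0.21,0],[0,0,-0.05],0.09],[[0.102,-0.245,0],[0,0,-0.06],0.09],[[0.117,-0.28,0],[0,0,-0.07],0.09],[[0.132,-0.31,0],[0,0,-0.07],0.09],[[0.147,-0.34,0],[0,0,-0.07],0.09]]'
python3 -c "
from h import *
print(rel([459,277,400],R.from_euler('xyz',[np.pi,0,np.radians(22.4)])))"
```

```text
time: 1.77
tool_pos: [448.7, 154.5, 404.5]
tcp_rot: [3.142, 0.0, 0.391]
contact_force: [0.7, 0.5, 0.3]
grip_width: 90.4
(array([ 0.05613465, -0.10931256,  0.00448325]), array([ 5.10139802e-05,  4.59374796e-04, -4.43491506e-04]))
```

```bash
python3 -m pendant '[[[0.015,-0.03,0],[0,0,0],0.09],[[0.03,-0.06,0],[0,0,0],0.09],[[0.045,-0.085,0],[0,0,0],0.09],[[0.052,-0.1,0],[0,0,0],0.09],[[0.056,-0.109,0.004],[0,0,0],0.09],[[0.056,-0.109,0.004],[0,0,0],0.09],[[0.056,-0.109,0.004],[0,0,0],0.09]]'
python3 -c "
from h import *
c=snap('wrist','w1.png');print(ray(c,(320,240)),c['mtx'][0][0],pose()[0])
print(proj(c,[[459,277,125],[459,277,100]]))"
```

```text
time: 2.35
tool_pos: [459.3, 274.3, 399.9]
tcp_rot: [3.141, 0.002, 0.39]
contact_force: [0.5, -0.6, -0.0]
grip_width: 90.0
(array([526.11524785, 301.99465285, 379.26320824]), array([-0.23633579, -0.12271302, -0.96415487])) 376.57802312191114 [459.3993178  273.85483094 400.25054918]
[[307.67491908 242.23558106]
 [307.96335719 233.3841562 ]]
```

View pics/w1.png

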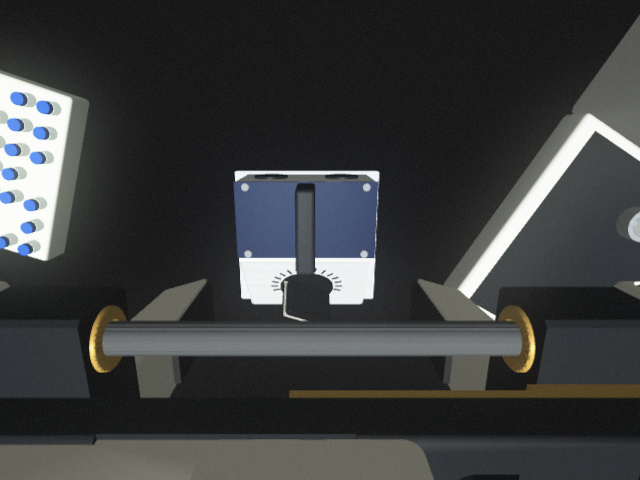

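```bash
python3 -c "
from h import *
c=dict(np.load('pics/w1.png.npz'))
f=onz(c,(305,185),125);n=onz(c,(305.5,272),125);print(f,n,np.linalg.norm(f-n),np.degrees(np.arctan2(*(f-n)[[1,0]])),(f+n)/2)
g=c['color'].astype(int).sum(2)
for v in (195,215,235,255):
  print(v,[int(x) for x in g[v,290:322]])
for k in [((245,187),(366,187)),((249,254),(363,254))]:
  p,q=[onz(c,x,86) for x in k];print(p,q,np.degrees(np.arctan2(*(p-q)[[1,0]]))-90,(p+q)/2)
"
```

```text
[495.34539262 293.79279662 125.        ] [437.87330254 270.05394855 125.        ] 62.18178226252961 22.443073651046557 [466.60934758 281.92337259 125.        ]
195 [309, 313, 310, 300, 256, 149, 163, 202, 262, 281, 292, 292, 289, 285, 289, 290, 273, 285, 275, 272, 286, 250, 204, 153, 121, 264, 307, 305, 305, 303, 298, 298]
215 [304, 294, 295, 295, 295, 179, 165, 211, 252, 272, 275, 286, 283, 285, 269, 282, 276, 268, 272, 276, 270, 244, 206, 172, 125, 267, 295, 290, 295, 303, 301, 299]
235 [285, 290, 283, 289, 289, 188, 167, 211, 250, 261, 276, 274, 273, 277, 266, 267, 258, 267, 270, 262, 257, 234, 201, 173, 142, 253, 286, 280, 281, 290, 290, 279]
255 [278, 279, 269, 283, 285, 221, 182, 200, 238, 264, 264, 254, 264, 257, 261, 259, 267, 264, 264, 256, 255, 229, 204, 195, 154, 246, 276, 270, 282, 275, 277, 282]
[471.44656061 335.05174007  86.        ] [507.24032978 248.11240948  86.        ] 22.377442231319364 [489.3434452  291.58207478  86.        ]
[421.25735003 313.66941469  86.        ] [456.65410342 227.62560275  86.        ] 22.36131441241315 [438.95572672 270.64750872  86.        ]
```

```bash
python3 -c "
from h import *
print(rel([466,281.5,277],R.from_euler('xyz',[np.pi,0,np.radians(22.4)])))"
```

```text
(array([ 0.00917285, -0.00463445,  0.12323594]), array([ 0.0005519 ,  0.00132792, -0.0014788 ]))
```

```bash
python3 -m pendant '[[[0.003,-0.001,0.015],[0,0,0],0.07],[[0.006,-0.003,0.04],[0,0,0],0.07],[[0.009,-0.0045,0.065],[0,0,0],0.06],[[0.009,-0.0045,0.09],[0,0,0],0.06],[[0.009,-0.0045,0.11],[0,0,0],0.06],[[0.009,-0.0045,0.12],[0,0,0],0.06],[[0.009,-0.0045,0.123],[0,0,0],0.06],[[0.009,-0.0045,0.123],[0,0,0],0.06],[[0.009,-0.0045,0.123],[0,0,0],0.06]]'
python3 -c "
from h import *
print(rel([466,281.5,277],R.from_euler('xyz',[np.pi,0,np.radians(22.4)])))"
```

```text
time: 3.15
tool_pos: [466.6, 281.9, 278.9]
tcp_rot: [3.141, -0.002, 0.389]
contact_force: [-0.2, 0.6, -0.0]
grip_width: 59.9
(array([-0.00073383,  0.0001807 ,  0.00187064]), array([ 0.00014295, -0.00188505, -0.00176275]))
```

Close on the handle and lift.

```bash
python3 -m pendant '[[[0,0,0.001],[0,0,0],0.04],[[0,0,0.001],[0,0,0],0.025],[[0,0,0.001],[0,0,0],0.01],[[0,0,0.001],[0,0,0],0],[[0,0,0.001],[0,0,0],0],[[0,0,0.001],[0,0,0],0],[[0,0,0.001],[0,0,0],0],[[0,0,0.001],[0,0,0],0]]'
python3 -m pendant '[[[0,0,0],[0,0,0],0],[[0,0,0],[0,0,0],0],[[0,0,-0.002],[0,0,0],0],[[0,0,-0.005],[0,0,0],0],[[0,0,-0.01],[0,0,0],0],[[0,0,-0.02],[0,0,0],0],[[0,0,-0.035],[0,0,0],0],[[0,0,-0.05],[0,0,0],0],[[0,0,-0.06],[0,0,0],0],[[0,0,-0.065],[0,0,0],0]]'
python3 -c "
from h import *
print(get_obs()['contact_force'],get_obs()['moment']); P,Q=pose();print(P,Q.as_matrix().round(3))"
```

```text
time: 3.82
tool_pos: [466.1, 282.3, 276.7]
tcp_rot: [3.142, 0.0, 0.39]
contact_force: [1.1, -0.4, 1.0]
grip_width: 13.7
time: 4.65
tool_pos: [466.3, 282.3, 343.7]
tcp_rot: [3.142, -0.003, 0.39]
contact_force: [1.0, 0.1, -8.5]
grip_width: 13.5
[ 0.97835469  0.08161185 -8.54813616] [ 0.08649136 -0.24866636 -0.04179867]
[466.27682839 282.33105284 343.67534724] [[ 0.925  0.38   0.003]
 [ 0.38  -0.925  0.001]
 [ 0.003  0.    -1.   ]]
```

```bash
python3 -c "
from h import *
print(rel([394,-29,395],R.from_euler('xyz',[np.pi,0,np.radians(-7.42)])))"
```

```text
(array([-0.18502758,  0.26050774, -0.05182369]), array([-0.00067387, -0.00270524,  0.51933335]))
```

```bash
python3 -m pendant '[[[-0.002,0.003,-0.01],[0,0,0],0],[[-0.007,0.01,-0.02],[0,0,0.02],0],[[-0.015,0.02,-0.03],[0,0,0.04],0],[[-0.025,0.035,-0.04],[0,0,0.07],0],[[-0.037,0.052,-0.047],[0,0,0.1],0],[[-0.05,0.07,-0.05],[0,0,0.14],0],[[-0.063,0.088,-0.05],[0,0,0.18],0],[[-0.075,0.105,-0.05],[0,0,0.22],0],[[-0.087,0.122,-0.05],[0,0,0.26],0],[[-0.099,0.139,-0.05],[0,0,0.3],0]]'
python3 -c "
from h import *
print(rel([394,-29,395],R.from_euler('xyz',[np.pi,0,np.radians(-7.42)])))"
```

```text
time: 5.48
tool_pos: [426.4, 114.6, 392.0]
tcp_rot: [3.141, 0.0, 0.087]
contact_force: [1.2, -0.2, -8.3]
grip_width: 13.8
(array([-0.04470758,  0.14020873, -0.00289679]), array([0.00047155, 0.00037364, 0.21616571]))
```

```bash
python3 -m pendant '[[[-0.006,0.018,0],[0,0,0.03],0],[[-0.012,0.036,0],[0,0,0.06],0],[[-0.018,0.054,0],[0,0,0.09],0],[[-0.024,0.072,0],[0,0,0.12],0],[[-0.03,0.09,0],[0,0,0.15],0],[[-0.036,0.108,0],[0,0,0.18],0],[[-0.041,0.123,0],[0,0,0.2],0],[[-0.043,0.133,0],[0,0,0.21],0],[[-0.044,0.138,0],[0,0,0.214],0],[[-0.044,0.138,0],[0,0,0.214],0]]'
python3 -c "
from h import *
print(rel([394,-29,395],R.from_euler('xyz',[np.pi,0,np.radians(-7.42)])))
c=snap('wrist','w2.png');print(proj(c,[[564.4,-.7,53.5],[551.6,-99.4,53.5]]))"
```

```text
time: 6.32
tool_pos: [395.4, -26.3, 392.0]
tcp_rot: [3.141, -0.0, -0.127]
contact_force: [0.7, 2.8, -8.5]
grip_width: 13.9
(array([-0.00105837,  0.00284091, -0.00296748]), array([ 0.00060904, -0.0003024 ,  0.00296427]))
[[248.99467695   9.52303898]
 [381.96377952  10.01472335]]
```

View pics/w2.png

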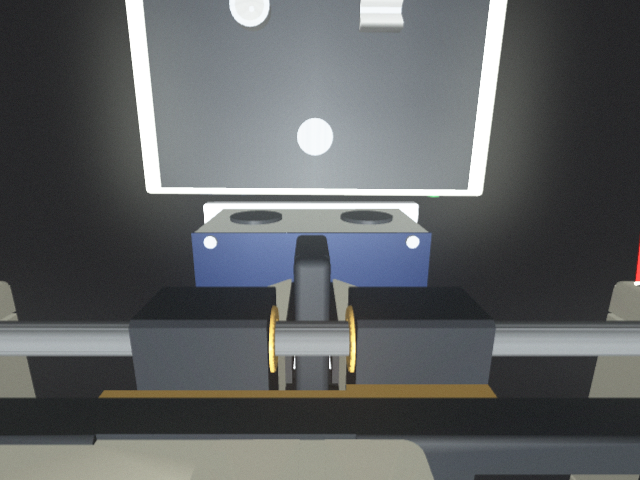

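```bash
python3 -c "
from h import *
c=dict(np.load('pics/w2.png.npz'));P,Q=pose()
fl=onz(c,(315,136.5),44.5);print('flat',fl)
zt=392-159+7
e=onz(c,(312,237),zt); L=lambda p:Q.inv().apply(p-P)
print('handle end in tool',L(e))
d=[onz(c,x,zt-39) for x in((210,242),(412.5,242))];print('dots',[L(x) for x in d])
w=dict(np.load('pics/w1.png.npz'))
# same in w1 : rear dots rel to handle end (accessory axes)
RA=R.from_euler('z',22.4,degrees=True)
e1=onz(w,(305,185),125);print('w1 dots rel end',[RA.inv().apply(onz(w,x,86)-e1) for x in((245,187),(366,187))])
x=c['color'].astype(int);g=cv2.cvtColor(c['color'],cv2.COLOR_RGB2GRAY)
m=(g[110:165,285:345]>170).astype(np.uint8);k=cv2.connectedComponentsWithStats(m);i=1+np.argmax(k[2][1:,4]);print(k[3][i]+[285,110],k[2][i])
"
```

```text
flat [467.40763102 -38.48096416  44.5       ]
handle end in tool [ 37.50246394   0.75497233 151.95467961]
dots [array([ 24.82556211, -47.06614561, 190.95988023]), array([ 24.74275371,  48.11243682, 190.9453625 ])]
w1 dots rel end [array([ -6.37300923,  47.25292943, -39.        ]), array([ -6.41002534, -46.76642892, -39.        ])]
[314.86590038 139.35862069] [  12    7   37   48 1305]
```

```bash
python3 -c "
from h import *
c=dict(np.load('pics/w2.png.npz'));P,Q=pose();w=dict(np.load('pics/w1.png.npz'))
L=lambda p:Q.inv().apply(p-P)
for z in (14,20,24): print(z,'plate rear edge tool x',L(onz(c,(312,204),P[2]-277+z))[0])
print('post foot',L(onz(c,(312,237),P[2]-277+86)))
g=cv2.cvtColor(c['color'],cv2.COLOR_RGB2GRAY)
print('col312 196-245',list(g[196:245,330]));print(list(g[110:170,315]))
xd=np.array([.9916,-.1291,0])
for n,z in (('cone',53.5),('groove',53.5),('flat',44.5)):
  s={'cone':[564.4,-.7,z],'groove':[551.6,-99.4,z],'flat':[463.5,-37.7,z]}[n]
  print(n,'front/rear edge pred',proj(c,[s-15*xd,s+15*xd,s]).round(1).tolist())
print('cone col249',list(g[0:34,249]));print('gr col381',list(g[0:36,381]))
"
```

```text
14 plate rear edge tool x 30.400931196768497
20 plate rear edge tool x 31.434820854849324
24 plate rear edge tool x 32.12408062690322
post foot [ 27.2005124    0.8535797  191.00435434]
col312 196-245 [np.uint8(87), np.uint8(86), np.uint8(88), np.uint8(85), np.uint8(87), np.uint8(131), np.uint8(166), np.uint8(231), np.uint8(254), np.uint8(255), np.uint8(255), np.uint8(255), np.uint8(249), np.uint8(189), np.uint8(170), np.uint8(168), np.uint8(167), np.uint8(168), np.uint8(166), np.uint8(168), np.uint8(168), np.uint8(166), np.uint8(167), np.uint8(168), np.uint8(168), np.uint8(166), np.uint8(166), np.uint8(167), np.uint8(165), np.uint8(167), np.uint8(165), np.uint8(166), np.uint8(166), np.uint8(169), np.uint8(165), np.uint8(163), np.uint8(116), np.uint8(120), np.uint8(141), np.uint8(138), np.uint8(136), np.uint8(139), np.uint8(138), np.uint8(136), np.uint8(138), np.uint8(137), np.uint8(133), np.uint8(134), np.uint8(133)]
[np.uint8(162), np.uint8(158), np.uint8(161), np.uint8(161), np.uint8(163), np.uint8(161), np.uint8(163), np.uint8(184), np.uint8(241), np.uint8(249), np.uint8(249), np.
[... 1327 characters left out ...]
np.uint8(247), np.uint8(248), np.uint8(214), np.uint8(140), np.uint8(124), np.uint8(126), np.uint8(126), np.uint8(129), np.uint8(130), np.uint8(128)]
gr col381 [np.uint8(236), np.uint8(235), np.uint8(232), np.uint8(231), np.uint8(230), np.uint8(228), np.uint8(234), np.uint8(245), np.uint8(248), np.uint8(249), np.uint8(248), np.uint8(249), np.uint8(247), np.uint8(237), np.uint8(230), np.uint8(230), np.uint8(233), np.uint8(234), np.uint8(235), np.uint8(236), np.uint8(238), np.uint8(239), np.uint8(233), np.uint8(221), np.uint8(198), np.uint8(178), np.uint8(155), np.uint8(131), np.uint8(126), np.uint8(123), np.uint8(125), np.uint8(119), np.uint8(120), np.uint8(123), np.uint8(126), np.uint8(125)]
```

```bash
python3 -c "
from h import *
print(rel([550.9,-48.5,345],R.from_euler('xyz',[np.pi,0,np.radians(-7.42)])))"
```

```text
(array([0.15698297, 0.00319415, 0.04697398]), array([-0.00015269, -0.0001644 ,  0.00371522]))
```

```bash
python3 -m pendant '[[[0.01,0,0],[0,0,0],0],[[0.025,0.001,0],[0,0,0],0],[[0.045,0.001,0],[0,0,0],0],[[0.065,0.002,0],[0,0,0],0],[[0.085,0.002,0.005],[0,0,0.003],0],[[0.105,0.003,0.015],[0,0,0.003],0],[[0.125,0.003,0.025],[0,0,0.003],0],[[0.142,0.003,0.035],[0,0,0.003],0],[[0.152,0.003,0.042],[0,0,0.003],0],[[0.157,0.003,0.046],[0,0,0.003],0]]'
python3 -m pendant '[[[0,0,0],[0,0,0],0],[[0,0,0],[0,0,0],0]]'
python3 -c "
from h import *
P,Q=pose();print(rel([550.9,-48.5,345],R.from_euler('xyz',[np.pi,0,np.radians(-7.42)])))
c=snap('top','t2.png');a=cv2.imread('pics/t2.png');s=cv2.imread('pics/scene0.png')
c2=snap('scene','s2.png');s=cv2.imread('pics/s2.png')
im=np.hstack([cv2.resize(a[170:290,300:450],(400,320),interpolation=cv2.INTER_CUBIC),cv2.resize(s[180:330,200:360],(400,320),interpolation=cv2.INTER_CUBIC)])
cv2.imwrite('pics/c2.png',im)
"
```

```text
time: 7.2
tool_pos: [552.8, -47.3, 344.0]
tcp_rot: [-3.141, 0.001, -0.126]
contact_force: [-1.3, -0.5, -8.9]
grip_width: 13.6
time: 7.37
tool_pos: [551.0, -47.4, 345.4]
tcp_rot: [-3.142, 0.002, -0.127]
contact_force: [0.5, -0.1, -8.4]
grip_width: 13.4
(array([4.41551388e-06, 1.13399196e-03, 4.21373862e-04]), array([-7.92153809e-05,  1.60973710e-03,  2.83695095e-03]))
```

View pics/c2.png

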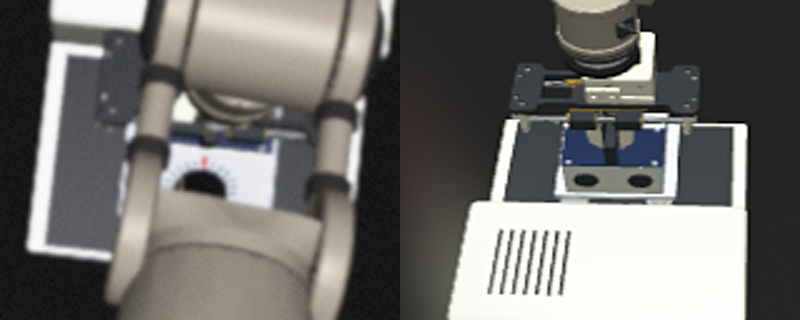

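```bash
python3 -c "
from h import *
c=dict(np.load('pics/t2.png.npz'));a=c['color'].astype(int)
m=(a[...,0]-np.maximum(a[...,1],a[...,2])>35)[215:245,360:395];v,u=np.nonzero(m);w=(a[...,0]-a[...,1])[215:245,360:395][m]
p=(np.average(u,weights=w)+360,np.average(v,weights=w)+215);print(len(u),p,onz(c,p,148),'want 503,-42.9')
"
```

```text
7 (np.float64(376.362660944206), np.float64(230.23175965665237)) [503.62412131 -41.61670883 148.        ] want 503,-42.9
```

```bash
python3 -m pendant '[[[0,0.001,0.003],[0,0,0.003],0],[[0,0.001,0.006],[0,0,0.003],0],[[0,0.001,0.009],[0,0,0.003],0],[[0,0.001,0.012],[0,0,0.003],0],[[0,0.001,0.014],[0,0,0.003],0],[[0,0.001,0.016],[0,0,0.003],0],[[0,0.001,0.018],[0,0,0.003],0],[[0,0.001,0.019],[0,0,0.003],0],[[0,0.001,0.02],[0,0,0.003],0],[[0,0.001,0.02],[0,0,0.003],0]]'
python3 -m pendant '[[[0,0,0],[0,0,0],0],[[0,0,0.001],[0,0,0],0],[[0,0,0.001],[0,0,0],0],[[0,0,0.002],[0,0,0],0],[[0,0,0.002],[0,0,0],0]]'
python3 -c "
from h import *
print(get_obs()['contact_force'],get_obs()['moment'],rel([550.9,-48.5,321.5],R.from_euler('xyz',[np.pi,0,np.radians(-7.42)])))"
```

```text
time: 8.3
tool_pos: [551.2, -48.8, 325.5]
tcp_rot: [3.142, 0.0, -0.13]
contact_force: [0.5, 0.3, -8.2]
grip_width: 13.6
time: 8.72
tool_pos: [551.1, -48.8, 323.6]
tcp_rot: [3.141, 0.0, -0.13]
contact_force: [-0.3, 1.2, -8.8]
grip_width: 13.5
[-0.33967727  1.1644215  -8.83587712] [ 0.04433297 -0.00959399 -0.05435843] (array([-0.00024409, -0.00024649,  0.0020681 ]), array([ 9.32526498e-05,  3.08216904e-04, -7.12592576e-04]))
```

```bash
python3 -m pendant '[[[0,0,0.001],[0,0,0],0],[[0,0,0.001],[0,0,0],0],[[0,0,0.0015],[0,0,0],0],[[0,0,0.0015],[0,0,0],0],[[0,0,0.0015],[0,0,0],0]]'
python3 -c "
from h import *
print(get_obs()['contact_force'],get_obs()['moment'],pose()[0])"
```

```text
time: 9.13
tool_pos: [551.1, -48.8, 322.2]
tcp_rot: [3.141, 0.0, -0.13]
contact_force: [-2.1, -0.1, -6.6]
grip_width: 13.5
[-2.0678449  -0.05834455 -6.63767684] [-0.06870482  0.44695087  0.00674168] [551.05314079 -48.80128662 322.21896224]
```

```bash
python3 -m pendant '[[[-0.0005,0,0],[0,0,0],0],[[-0.001,0,0],[0,0,0],0],[[-0.001,0,0.0005],[0,0,0],0],[[-0.001,0,0.0005],[0,0,0],0],[[-0.001,0,0.0005],[0,0,0],0]]'
python3 -m pendant '[[[0,0,0.0005],[0,0,0],0],[[0,0,0.0005],[0,0,0],0],[[0,0,0.0005],[0,0,0],0]]'
python3 -c "
from h import *
print(get_obs()['contact_force'],get_obs()['moment'],pose()[0])"
```

```text
time: 9.55
tool_pos: [550.2, -48.7, 321.8]
tcp_rot: [3.141, -0.0, -0.13]
contact_force: [-1.0, -0.6, -5.2]
grip_width: 13.7
time: 9.8
tool_pos: [550.2, -48.8, 321.5]
tcp_rot: [3.141, -0.001, -0.13]
contact_force: [-2.3, -1.4, -2.1]
grip_width: 13.7
[-2.30166139 -1.39651825 -2.08716241] [-0.31973014  0.56857723 -0.03526403] [550.21569212 -48.787789   321.54224077]
```

```bash
python3 -m pendant '[[[-0.0005,0.0003,0],[0,0,0],0],[[-0.001,0.0005,0],[0,0,0],0],[[-0.001,0.0005,0],[0,0,0],0.02],[[-0.001,0.0005,0],[0,0,0],0.03],[[-0.001,0.0005,0],[0,0,0],0.05],[[-0.001,0.0005,0],[0,0,0],0.06],[[-0.001,0.0005,0],[0,0,0],0.06],[[-0.001,0.0005,0],[0,0,0],0.06]]'
python3 -m pendant '[[[0,0,-0.01],[0,0,0],0.06],[[0,0,-0.03],[0,0,0],0.06],[[0,0,-0.06],[0,0,0],0.06],[[0,0,-0.095],[0,0,0],0.06],[[-0.03,0,-0.11],[0,0,0],0.06],[[-0.065,0,-0.115],[0,0,0],0.06],[[-0.1,0,-0.12],[0,0,0],0.06],[[-0.135,0,-0.12],[0,0,0],0.06],[[-0.155,0,-0.12],[0,0,0],0.06],[[-0.16,0,-0.12],[0,0,0],0.06]]'
python3 -c "
from h import *
import time
c=snap('wrist','w3.png');print(get_obs()['contact_force'],pose()[0])
xd=np.array([.9916,-.1291,0]);o=np.array([513.2,-44.2,44.5])+3*xd
yd=np.array([.1291,.9916,0])
print(proj(c,[o+xd*x+np.array([0,0,z])for x,z in((-49.4,78.4),(-34,60),(-10.3,80))]))"
```

```text
time: 10.47
tool_pos: [549.2, -49.0, 321.4]
tcp_rot: [3.142, -0.0, -0.13]
contact_force: [0.1, 0.1, -0.3]
grip_width: 48.8
time: 11.3
tool_pos: [387.6, -27.5, 442.3]
tcp_rot: [3.141, -0.001, -0.13]
contact_force: [0.2, 0.3, -0.5]
grip_width: 59.8
[0.22595147 0.24825226 0.02402002] [388.5776214  -27.76548545 442.38501055]
[[311.99284866 126.6279327 ]
 [311.9443021  107.03994669]
 [311.9928048   70.39070919]]
```

View pics/w3.png

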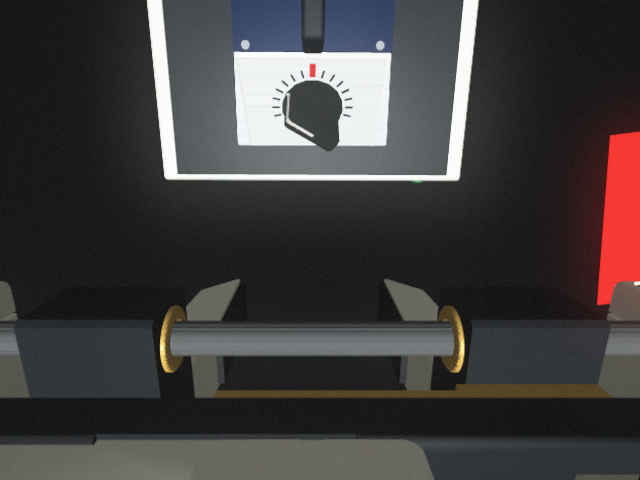

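```bash
python3 -c "
from h import *
a=cv2.imread('pics/w3.png');cv2.imwrite('pics/c3.png',cv2.resize(a[55:160,255:370],None,fx=5.5,fy=5.5,interpolation=cv2.INTER_CUBIC))"
```

```text
(no output)
```

View pics/c3.png

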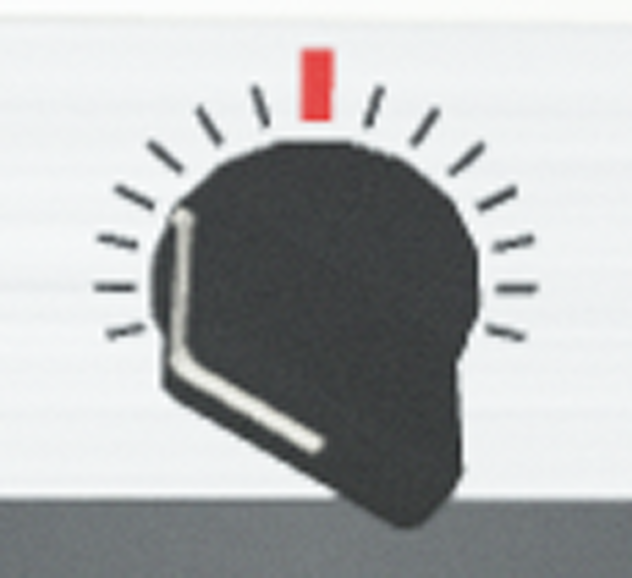

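```bash
cat >> h.py <<'E'
xd=np.array([.9916,-.1291,0]);yd=np.array([.1291,.9916,0]);zd=np.array([0,0,1.])
O=np.array([513.2,-44.2,44.5])+3*xd
s,k=np.sin(np.radians(40)),np.cos(np.radians(40))
n=-s*xd+k*zd; up=k*xd+s*zd; A=O-34*xd+60*zd   # dial axis, up slope, panel point
def onpanel(c,uv,h):
    o,d=ray(c,uv); q=o+d*((A+h*n-o)@n)/(d@n)-A; return np.array([q@up,q@yd])
E
python3 -c "
from h import *
c=dict(np.load('pics/w3.png.npz'))
px=lambda u,v:(255+(u+.5)/5.5-.5,55+(v+.5)/5.5-.5)
print('mark',onpanel(c,px(317,86),0))
p,q,b=onpanel(c,px(180,362),35),onpanel(c,px(320,445),35),onpanel(c,px(183,213),4)
print(p,q,b,[np.degrees(np.arctan2(*x[::-1])) for x in (p,p-q,b)])
for a in range(40,75,5):
  t=np.radians(a);D=lambda r,h:A+h*n+r*(np.cos(t)*up+np.sin(t)*yd)
  print(a,((proj(c,[D(22,35),D(22,4),D(0,35)])-[254.5,54.5])*5.5).round().tolist())
"
```

```text
mark [31.08336518 -0.17063765]
[14.18653668 17.59863192] [ 0.74274072 -0.5595205 ] [14.9389833  18.24723318] [np.float64(51.12716108762778), np.float64(53.484772011772954), np.float64(50.692863093429146)]
40 [[206.0, 345.0], [213.0, 201.0], [316.0, 450.0]]
45 [[196.0, 354.0], [203.0, 209.0], [316.0, 450.0]]
50 [[186.0, 363.0], [194.0, 219.0], [316.0, 450.0]]
55 [[178.0, 373.0], [186.0, 228.0], [316.0, 450.0]]
60 [[171.0, 383.0], [179.0, 239.0], [316.0, 450.0]]
65 [[165.0, 393.0], [173.0, 249.0], [316.0, 450.0]]
70 [[160.0, 404.0], [169.0, 261.0], [316.0, 450.0]]
```

```bash
cat >> h.py <<'E'
def dialR(t):
    b=np.cos(t)*up+np.sin(t)*yd; z=-n; return R.from_matrix(np.stack([b,np.cross(z,b),z],1))
def dialgo(t,h): return rel(A+(24+159+h)*n,dialR(t))
E
python3 -c "
from h import *
print(get_obs()['joint_positions'].round(3),pose()[0],A+183*n,A+243*n)
for t in (0,.91): print(t,dialgo(t,60))"
```

```text
[-0.269  0.056  1.784 -0.     1.3    1.432] [388.5776214  -27.76548545 442.38501055] [365.81836054 -25.01184988 244.68613309] [327.57506892 -20.03281706 290.64879968]
0 (array([-0.06174504,  0.00020195,  0.15163276]), array([ 5.72003449e-04,  6.96451578e-01, -5.79232754e-04]))
0.91 (array([-0.06174504,  0.00020195,  0.15163276]), array([-0.31598491,  0.6472413 , -0.87247149]))
```

```bash
python3 -m pendant '[[[-0.006,0,0.01],[-0.032,0.065,-0.087],0.045],[[-0.012,0,0.025],[-0.063,0.129,-0.174],0.04],[[-0.018,0,0.04],[-0.095,0.194,-0.262],0.04],[[-0.024,0,0.055],[-0.126,0.259,-0.349],0.04],[[-0.03,0,0.07],[-0.158,0.324,-0.436],0.04],[[-0.036,0,0.085],[-0.19,0.388,-0.523],0.04],[[-0.042,0,0.1],[-0.221,0.453,-0.611],0.04],[[-0.048,0,0.12],[-0.253,0.518,-0.698],0.04],[[-0.054,0,0.135],[-0.284,0.583,-0.785],0.04],[[-0.062,0,0.151],[-0.316,0.647,-0.872],0.04]]'
python3 -c "
from h import *
print(get_obs()['joint_positions'].round(3),dialgo(.91,60),dialgo(.91,0))
c=snap('wrist','w4.png');D=lambda r,h,t:A+h*n+r*(np.cos(t)*up+np.sin(t)*yd)
print(proj(c,[D(22,35,.91),D(0,35,0),D(-22,35,.91)]))"
```

```text
time: 12.18
tool_pos: [337.3, -28.8, 323.3]
tcp_rot: [2.708, -0.39, 0.732]
contact_force: [0.8, 0.7, -0.2]
grip_width: 39.6
[-0.361 -0.     2.303  0.399  0.297  0.215] (array([-0.01370865, -0.02425328,  0.02145933]), array([-0.08499035,  0.09094847, -0.13097405])) (array([-0.00794899, -0.01953793,  0.08099502]), array([-0.08499035,  0.09094847, -0.13097405]))
[[292.44716221 219.44502146]
 [298.20073886 255.61805068]
 [303.56433936 289.33928   ]]
```

View pics/w4.png

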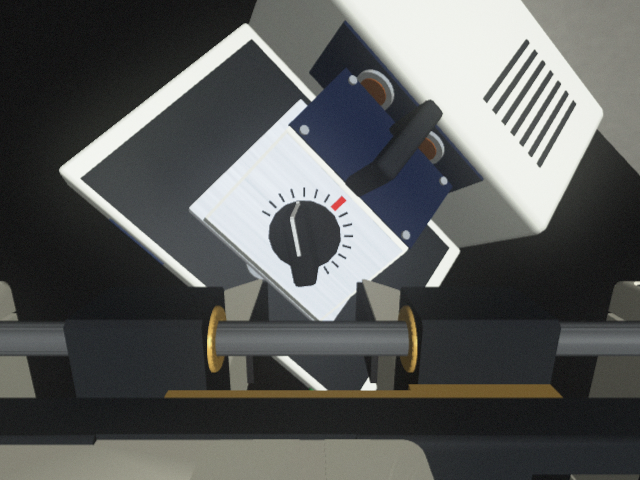

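The view shows the bar at image (300,255), pointer up-left, red mark at (338,203). My geometry projects onto it well. Joint 5 is near its lower limit at this tilt, so I need a grip lean that the arm can reach; a quick kinematic model will show which.

```bash
cat > ik.py <<'E'
from h import *
from scipy.optimize import least_squares
lo=np.array([-2.53,-.77,.04,-1,.28,-3.11]);hi=np.array([2.53,2.02,2.7,4.14,2.66,3.11])
def fk(q,L=None,d=76.5,h=40.,s4=1,s1=1):
    L=PL if L is None else L
    Z=R.from_euler('z',q[0]);Y=lambda a:R.from_euler('y',a);Zr=lambda a:R.from_euler('z',a)
    w=Z.apply([500.9*np.sin(q[1])+367.2*np.sin(q[1]+q[2]),d,h+L+500.9*np.cos(q[1])+367.2*np.cos(q[1]+q[2])])
    Q=Z*Y(q[1]+q[2])*Zr(s4*q[3])*Y(q[4])*Zr(q[5]+C6)
    return w+L*Q.apply([0,0,1]),Q
C6=np.pi/2;PL=100.
def ik(p,Rw,q0):
    f=lambda q:np.r_[(fk(q)[0]-p)/100,(fk(q)[1].inv()*Rw).as_rotvec()]
    r=least_squares(f,np.clip(q0,lo+.001,hi-.001),bounds=(lo,hi));return r.x,np.abs(r.fun).max()
E
python3 - <<'E'
import ik
from ik import *
q=get_obs()['joint_positions'];P,Q=pose()
for L in (80,100,120):
  for s4 in (1,-1):
    for c in (np.pi/2,-np.pi/2):
      ik.C6=c;p,M=fk(q,L,s4=s4);print(L,s4,c,(p-P).round(1),(M.inv()*Q).as_rotvec().round(3))
E
```

```text
80 1 1.5707963267948966 [-11.7  -2.9 -14.9] [ 0. -0.  0.]
80 1 -1.5707963267948966 [-11.7  -2.9 -14.9] [ 0. -0.  0.]
80 -1 1.5707963267948966 [-18.3 -20.3 -14.9] [0.047 0.235 0.78 ]
80 -1 -1.5707963267948966 [-18.3 -20.3 -14.9] [0.047 0.235 0.78 ]
100 1 1.5707963267948966 [ -1.   -4.5 -11.7] [ 0. -0.  0.]
100 1 -1.5707963267948966 [ -1.   -4.5 -11.7] [ 0. -0.  0.]
100 -1 1.5707963267948966 [ -9.3 -26.3 -11.7] [0.047 0.235 0.78 ]
100 -1 -1.5707963267948966 [ -9.3 -26.3 -11.7] [0.047 0.235 0.78 ]
120 1 1.5707963267948966 [ 9.7 -6.1 -8.5] [ 0. -0.  0.]
120 1 -1.5707963267948966 [ 9.7 -6.1 -8.5] [ 0. -0.  0.]
120 -1 1.5707963267948966 [ -0.2 -32.2  -8.5] [0.047 0.235 0.78 ]
120 -1 -1.5707963267948966 [ -0.2 -32.2  -8.5] [0.047 0.235 0.78 ]
```

```bash
python3 - <<'E'
from ik import *
q0=get_obs()['joint_positions']
def target(t,dl,h=29,back=0):
    Rw=dialR(t)*R.from_rotvec([0,-dl,0]) # lean toward +x(b)
    G=A+h*n; return G-(159+back)*Rw.apply([0,0,1]),Rw
Rw=target(0,.4)[1];print('toolz',Rw.apply([0,0,1]),'n',-n)
for dl in (0,.2,.3,.4,.5,.6):
  for flip in (0,np.pi):
   q=q0.copy();q[3]=flip;q[4]=.5;out=[]
   for t in (.91,.6,.3,0):
    p,Rw=target(t,dl);q,e=ik(p,Rw,q);out.append((round(e,3),q.round(2).tolist()))
   print(dl,flip,out[0],out[1][0],out[2],out[3])
E
```

```text
toolz [ 0.29127659 -0.03792236 -0.95588694] n [ 0.63738819 -0.08298388 -0.76604444]
0 0 (np.float64(0.08), [-0.33, 0.19, 2.41, 2.41, 0.28, -1.91]) 0.086 (np.float64(0.083), [-0.33, 0.19, 2.41, 2.41, 0.28, -1.3]) (np.float64(0.074), [-0.33, 0.19, 2.41, 2.41, 0.28, -1.0])
0 3.141592653589793 (np.float64(0.08), [-0.33, 0.19, 2.41, 2.41, 0.28, -1.91]) 0.086 (np.float64(0.083), [-0.33, 0.19, 2.41, 2.41, 0.28, -1.3]) (np.float64(0.074), [-0.33, 0.19, 2.41, 2.41, 0.28, -1.0])
0.2 0 (np.float64(0.098), [-0.14, 0.2, 2.26, -0.96, 0.28, 1.61]) 0.083 (np.float64(0.059), [-0.24, 0.19, 2.22, -0.02, 0.28, 1.19]) (np.float64(0.034), [-0.29, 0.19, 2.23, 0.32, 0.28, 1.11])
0.2 3.141592653589793 (np.float64(0.098), [-0.14, 0.2, 2.26, -0.96, 0.28, 1.61]) 0.083 (np.float64(0.059), [-0.24, 0.19, 2.22, -0.02, 0.28, 1.19]) (np.float64(0.034), [-0.29, 0.19, 2.23, 0.32, 0.28, 1.11])
0.3 0 (np.float64(0.0), [-0.11, 0.22, 2.23, -0.93, 0.31, 1.61]) 0.0 (np.float64(0.0), [-0.22, 0.21, 2.17, -0.15, 0.35, 1.35]) (np.float64(0.0), [-0.28, 0.21, 2.17, 0.16, 0.38, 1.29])
0.3 3.141592653589793 (np.float64(0.0), [-0.11,
[... 581 characters left out ...]
, 1.6]) 0.0 (np.float64(0.0), [-0.17, 0.27, 2.03, -0.23, 0.63, 1.45]) (np.float64(0.0), [-0.26, 0.27, 2.03, 0.04, 0.65, 1.41])
0.5 3.141592653589793 (np.float64(0.0), [-0.01, 0.28, 2.12, -0.85, 0.59, 1.6]) 0.0 (np.float64(0.0), [-0.17, 0.27, 2.03, -0.23, 0.63, 1.45]) (np.float64(0.0), [-0.26, 0.27, 2.03, 0.04, 0.65, 1.41])
0.6 0 (np.float64(0.0), [0.02, 0.33, 2.06, -0.82, 0.72, 1.6]) 0.0 (np.float64(0.0), [-0.15, 0.31, 1.96, -0.24, 0.76, 1.47]) (np.float64(0.0), [-0.25, 0.3, 1.96, 0.02, 0.78, 1.44])
0.6 3.141592653589793 (np.float64(0.0), [0.02, 0.33, 2.06, -0.82, 0.72, 1.6]) 0.0 (np.float64(0.0), [-0.15, 0.31, 1.96, -0.24, 0.76, 1.47]) (np.float64(0.0), [-0.25, 0.3, 1.96, 0.02, 0.78, 1.44])
```

```bash
cat >> h.py <<'E'
def target(t,dl=.45,h=29,back=0):
    Rw=dialR(t)*R.from_rotvec([0,-dl,0]); return A+h*n-(159+back)*Rw.apply([0,0,1]),Rw
E
python3 - <<'E'
from ik import *
p,Rw=target(.91,back=60);print(p,rel(p,Rw)); print(ik(p,Rw,np.array([-.06,.2,2.1,-.8,.5,1.6])))
E
```

```text
[392.40265821  47.36601084 315.35901995] (array([ 0.0827945 , -0.034824  ,  0.03006108]), array([-0.1139156 , -0.35911577, -0.10438573]))
(array([ 0.02702195,  0.15698554,  2.10206875, -0.70792302,  0.65776533,
        1.4639575 ]), np.float64(1.168162788722782e-13))
```

```bash
python3 -m pendant '[[[0.012,-0.005,0],[-0.015,-0.045,-0.013],0.04],[[0.024,-0.01,0],[-0.03,-0.09,-0.026],0.04],[[0.036,-0.015,0.004],[-0.045,-0.135,-0.04],0.04],[[0.048,-0.02,0.01],[-0.06,-0.18,-0.052],0.04],[[0.06,-0.025,0.016],[-0.075,-0.24,-0.065],0.04],[[0.07,-0.03,0.022],[-0.09,-0.29,-0.08],0.04],[[0.08,-0.034,0.028],[-0.105,-0.33,-0.095],0.04],[[0.083,-0.035,0.03],[-0.114,-0.36,-0.104],0.04],[[0.083,-0.035,0.03],[-0.114,-0.36,-0.104],0.04]]'
python3 - <<'E'
from h import *
p,Rw=target(.91,back=60);print(rel(p,Rw),get_obs()['joint_positions'].round(2));print(rel(*target(.91)))
E
```

```text
time: 12.98
tool_pos: [395.1, 49.2, 316.1]
tcp_rot: [2.608, -0.023, 0.655]
contact_force: [-0.4, -0.5, -0.6]
grip_width: 40.1
(array([-0.00331989, -0.00050662,  0.00045304]), array([ 0.00165276,  0.00289571, -0.00636369])) [ 0.08  0.2   2.08 -0.73  0.67  1.54]
(array([-0.00314647, -0.00060633,  0.06045271]), array([ 0.00165276,  0.00289571, -0.00636369]))
```

```bash
python3 -m pendant '[[[-0.003,-0.0005,0.008],[0,0.003,-0.006],0.04],[[-0.003,-0.0005,0.02],[0,0.003,-0.006],0.04],[[-0.003,-0.0005,0.032],[0,0.003,-0.006],0.04],[[-0.003,-0.0005,0.043],[0,0.003,-0.006],0.04],[[-0.003,-0.0005,0.052],[0,0.003,-0.006],0.04],[[-0.003,-0.0005,0.058],[0,0.003,-0.006],0.04],[[-0.003,-0.0005,0.06],[0,0.003,-0.006],0.04],[[-0.003,-0.0005,0.06],[0,0.003,-0.006],0.04],[[-0.003,-0.0005,0.06],[0,0.003,-0.006],0.04]]'
python3 - <<'E'
from h import *
print(rel(*target(.91)),get_obs()['contact_force'],get_obs()['joint_positions'].round(2))
c=snap('wrist','w5.png')
E
```

```text
time: 13.73
tool_pos: [409.5, 22.6, 264.3]
tcp_rot: [2.61, -0.023, 0.659]
contact_force: [-0.3, -0.1, -0.7]
grip_width: 39.7
(array([2.81803229e-03, 1.45453277e-05, 8.12736131e-04]), array([-0.00100702,  0.00061009, -0.00221654])) [-0.26570339 -0.10935032 -0.65852917] [ 0.    0.31  2.13 -0.9   0.52  1.68]
```

View pics/w5.png

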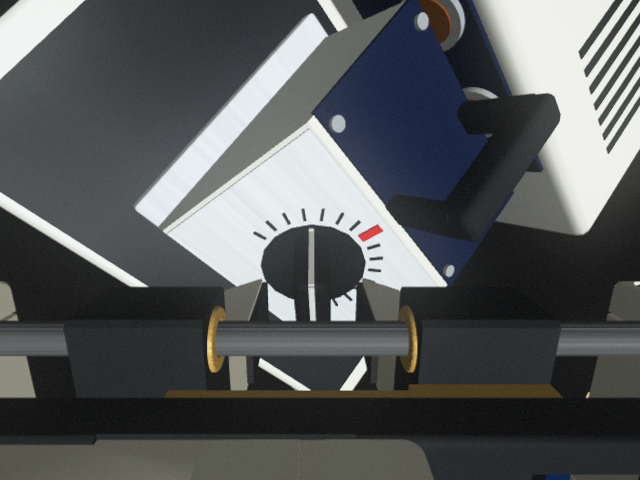

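```bash
python3 -m pendant '[[[0,0,0.001],[0,0,0],0.03],[[0,0,0.001],[0,0,0],0.02],[[0,0,0.001],[0,0,0],0.013],[[0,0,0.001],[0,0,0],0.01],[[0,0,0.001],[0,0,0],0.01],[[0,0,0.001],[0,0,0],0.01]]'
python3 - <<'E'
from h import *
print(get_obs()['contact_force'],get_obs()['moment'],rel(*target(.91)))
P,Q=pose()
# rigid rotation about the dial axis from the pose held now
for a in np.arange(-.09,-.95,-.09):
    r=R.from_rotvec(a*n); print(round(a,2),Q.inv().apply(A+r.apply(P-A)-P).round(1),(Q.inv()*r*Q).as_rotvec().round(3))
E
```

```text
time: 14.28
tool_pos: [409.9, 22.2, 263.5]
tcp_rot: [2.61, -0.022, 0.66]
contact_force: [0.7, -2.5, 2.6]
grip_width: 13.9
[ 0.65571229 -2.46385508  2.5860293 ] [-0.29312616 -0.02680634 -0.2193619 ] (array([ 2.81220955e-03, -3.74555337e-05, -2.09206777e-04]), array([-0.00047126,  0.00111461, -0.0014912 ]))
-0.09 [-0.2  6.   0.1] [ 0.039 -0.     0.081]
-0.18 [-1.  11.9  0.5] [ 0.078 -0.     0.162]
-0.27 [-2.2 17.7  1. ] [ 0.118 -0.     0.243]
-0.36 [-3.8 23.4  1.9] [ 0.157 -0.     0.324]
-0.45 [-5.9 28.9  2.9] [ 0.196 -0.     0.405]
-0.54 [-8.5 34.2  4.1] [ 0.235 -0.     0.486]
-0.63 [-11.5  39.2   5.6] [ 0.275 -0.     0.567]
-0.72 [-14.8  43.9   7.2] [ 0.314 -0.     0.648]
-0.81 [-18.5  48.2   9. ] [ 0.353 -0.     0.729]
-0.9 [-22.6  52.1  11. ] [ 0.392 -0.     0.81 ]
```

```bash
python3 -m pendant '[[[-0.0001,0.003,0],[0.02,0,0.04],0.01],[[-0.0002,0.006,0.0001],[0.039,0,0.081],0.01],[[-0.0006,0.009,0.0003],[0.059,0,0.122],0.01],[[-0.001,0.0119,0.0005],[0.078,0,0.162],0.01],[[-0.0016,0.0148,0.0007],[0.098,0,0.203],0.01],[[-0.0022,0.0177,0.001],[0.118,0,0.243],0.01],[[-0.003,0.0206,0.0014],[0.137,0,0.284],0.01],[[-0.0038,0.0234,0.0019],[0.157,0,0.324],0.01],[[-0.0048,0.0262,0.0024],[0.177,0,0.365],0.01],[[-0.0059,0.0289,0.0029],[0.196,0,0.405],0.01]]'
python3 - <<'E'
from h import *
print(get_obs()['contact_force'],get_obs()['moment'],get_obs()['joint_positions'].round(2),rel(*target(.46)))
P,Q=pose();x=Q.apply([np.cos(.45),0,-np.sin(.45)]);x=dialR(0).inv().apply(Q.apply([0,1,0]));print('t now',np.arctan2(x[0],x[1]),x)
p0,Q0=target(.46)
for t in np.arange(.4,-.01,-.05):
    p,q=target(t);print(round(t,2),(Q0.inv().apply(p-p0)).round(1),(Q0.inv()*q).as_rotvec().round(3))
E
```

```text
time: 15.12
tool_pos: [421.1, -2.5, 275.5]
tcp_rot: [2.849, -0.187, 0.286]
contact_force: [-0.9, -1.3, 2.5]
grip_width: 13.9
[-0.86327552 -1.33273509  2.52128688] [-0.36163299  0.1847369  -0.16594592] [-0.12  0.29  2.07 -0.39  0.53  1.5 ] (array([ 2.89161852e-03, -9.71154158e-05, -2.54631656e-04]), array([-0.00160833,  0.00086707, -0.00329982]))
t now 0.4563239678618738 [4.40651197e-01 8.97678407e-01 1.81644467e-05]
0.4 [-0.1  4.1  0.1] [0.026 0.    0.054]
0.35 [-0.4  7.6  0.2] [0.048 0.    0.099]
0.3 [-0.8 11.   0.4] [0.07  0.    0.144]
0.25 [-1.4 14.4  0.7] [0.091 0.    0.189]
0.2 [-2.1 17.8  1. ] [0.113 0.    0.234]
0.15 [-3.  21.1  1.4] [0.135 0.    0.279]
0.1 [-4.  24.4  1.9] [0.157 0.    0.324]
0.05 [-5.2 27.6  2.5] [0.178 0.    0.369]
0.0 [-6.5 30.7  3.1] [0.2   0.    0.414]
```

```bash
python3 -m pendant '[[[-0.0001,0.004,0.0001],[0.026,0,0.054],0.01],[[-0.0004,0.0076,0.0002],[0.048,0,0.099],0.01],[[-0.0008,0.011,0.0004],[0.07,0,0.144],0.01],[[-0.0014,0.0144,0.0007],[0.091,0,0.189],0.01],[[-0.0021,0.0178,0.001],[0.113,0,0.234],0.01],[[-0.003,0.0211,0.0014],[0.135,0,0.279],0.01],[[-0.004,0.0244,0.0019],[0.157,0,0.324],0.01],[[-0.0052,0.0276,0.0025],[0.178,0,0.369],0.01],[[-0.0064,0.0304,0.0031],[0.198,0,0.411],0.01],[[-0.0064,0.0304,0.0031],[0.198,0,0.411],0.01]]'
python3 - <<'E'
from h import *
print(get_obs()['contact_force'],get_obs()['moment'],rel(*target(0)))
P,Q=pose();x=dialR(0).inv().apply(Q.apply([0,1,0]));print('t now',np.arctan2(x[0],x[1]),x)
E
```

```text
time: 15.95
tool_pos: [422.4, -33.1, 279.8]
tcp_rot: [-3.141, -0.247, -0.13]
contact_force: [0.6, 5.3, 3.1]
grip_width: 13.7
[0.61271828 5.32724763 3.10608397] [ 1.00736322 -0.03536733  0.36680286] (array([ 0.00292809, -0.00072868, -0.00031981]), array([ 6.10000958e-05,  9.93656197e-04, -7.51581511e-04]))
t now -0.0006500366710011473 [-6.50036578e-04  9.99999716e-01 -3.82162365e-04]
```

```bash
python3 -m pendant '[[[0,-0.0004,0],[0,0,0],0.01],[[0,-0.0007,0],[0,0,0],0.01],[[0,-0.0007,0],[0,0,0],0.016],[[0,-0.0007,0],[0,0,0],0.025],[[0,-0.0007,0],[0,0,0],0.035],[[0,-0.0007,0],[0,0,0],0.04],[[0,-0.0007,0],[0,0,0],0.04],[[0,-0.0007,0],[0,0,0],0.04]]'
python3 -m pendant '[[[0,0,-0.01],[0,0,0],0.04],[[0,0,-0.03],[0,0,0],0.04],[[0,0,-0.06],[0,0,0],0.04],[[-0.015,0,-0.09],[0,0.04,0],0.04],[[-0.03,0,-0.12],[0,0.06,0],0.04],[[-0.045,0,-0.14],[0,0.06,0],0.04],[[-0.05,0,-0.15],[0,0.06,0],0.04],[[-0.05,0,-0.15],[0,0.06,0],0.04]]'
python3 - <<'E'
from h import *
print(get_obs()['contact_force'],get_obs()['joint_positions'].round(2),pose()[0])
c=snap('wrist','w6.png');D=lambda r,h,t:A+h*n+r*(np.cos(t)*up+np.sin(t)*yd)
print('pred mark, bar tip, bar centre, ',proj(c,[D(31,0,0),D(22,35,0),D(0,35,0)]).round(1).tolist())
E
```

```text
time: 16.62
tool_pos: [422.5, -32.4, 279.6]
tcp_rot: [3.14, -0.247, -0.128]
contact_force: [0.9, 0.6, 0.6]
grip_width: 39.5
time: 17.28
tool_pos: [337.1, -21.0, 414.8]
tcp_rot: [3.139, -0.311, -0.127]
contact_force: [0.5, 0.5, 0.2]
grip_width: 40.2
[0.49794162 0.46060489 0.18054583] [-0.31 -0.11  2.04  0.07  0.9   1.35] [337.07960079 -21.04082487 414.77363043]
pred mark, bar tip, bar centre,  [[311.3, 135.7], [311.3, 166.3], [311.2, 192.6]]
```

View pics/w6.png

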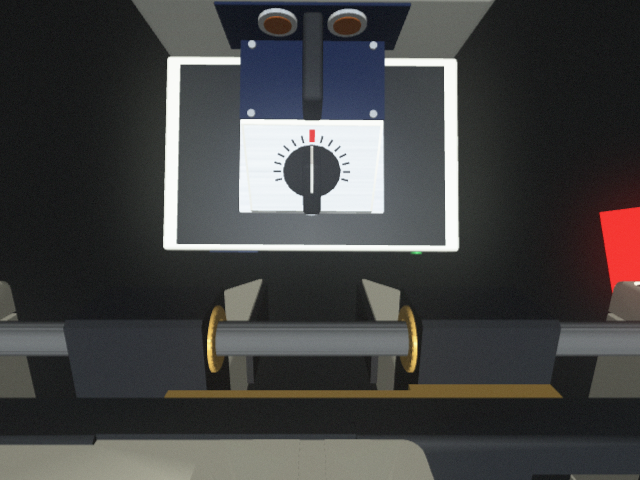

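```bash
python3 - <<'E'
from h import *
c=dict(np.load('pics/w6.png.npz'));a=c['color'].astype(int);g=a.sum(2)
# pointer line columns & red mark
for v in range(148,192,6):
    w=np.clip(g[v,304:320]-250,0,None);print(v,round(float((w*np.arange(304,320)).sum()/max(w.sum(),1)),2),end='; ')
r=np.clip(a[120:150,300:325,0]-a[120:150,300:325,1]-40,0,None);print('\nred',(r.sum(0)*np.arange(300,325)).sum()/r.sum(),(r.sum(1)*np.arange(120,150)).sum()/r.sum())
def dots(c,pts,z,):
    out=[]
    gg=c['color'][...,0].astype(float)
    for u,v in pts:
        w=gg[v-5:v+6,u-5:u+6];w=np.clip(w-(w.min()+w.max())/2,0,None);Y,X=np.mgrid[v-5:v+6,u-5:u+6]
        out.append(onz(c,((w*X).sum()/w.sum(),(w*Y).sum()/w.sum()),z))
    return np.array(out)
w1=dict(np.load('pics/w1.png.npz'))
for n_,cc,pts,z,yaw in (('bench',w1,[(245,187),(366,187),(249,254),(363,254)],86,22.4),('seat',c,[(252,44),(373,45),(251,113),(373,114)],130.5,-7.42)):
    d=dots(cc,pts,z);d=R.from_euler('z',-yaw,degrees=True).apply(d-(O if n_=='seat' else 0))
    print(n_,d.round(1).tolist(),'widths',np.linalg.norm(d[0]-d[1]).round(1),np.linalg.norm(d[2]-d[3]).round(1),'len',np.linalg.norm(d[0]-d[2]).round(1),np.linalg.norm(d[1]-d[3]).round(1))
p,q=onpanel(c,(311.5,148),35),onpanel(c,(311.5,190),35);print(p,q)
E
```

```text
148 311.35; 154 311.35; 160 311.4; 166 311.41; 172 311.41; 178 311.41; 184 311.38; 190 311.35; 
red 311.7148869836321 135.45128604832425
bench [[563.7, 130.6, 86.0], [563.6, 35.9, 86.0], [506.7, 130.0, 86.0], [506.7, 36.2, 86.0]] widths 94.7 93.9 len 57.0 56.8
seat [[60.3, 46.8, 86.0], [59.8, -47.9, 86.0], [5.9, 47.0, 86.0], [5.5, -47.6, 86.0]] widths 94.7 94.6 len 54.4 54.3
[36.1249173  -0.08554668] [ 2.28665025 -0.19459315]
```

```bash
python3 -m pendant '[[[-0.005,0,-0.01],[0,0,0],0.04],[[-0.005,0,-0.01],[0,0,0],0.04],[[-0.005,0,-0.01],[0,0,0],0.04]]' && python3 -c "
from h import *
a=snap('scene','s9.png')['color'].astype(int);b=np.load('pics/scene0.png.npz')['color'].astype(int)
for n_,(x0,y0,x1,y1) in dict(bottle=(405,260,460,330),rack=(440,190,500,250),mouse=(140,212,180,250)).items(): print(n_,np.abs(a-b)[y0:y1,x0:x1].mean().round(2))
close_job()"
```

```text
time: 17.58
tool_pos: [330.9, -20.4, 420.4]
tcp_rot: [3.14, -0.306, -0.128]
contact_force: [0.3, -0.6, -0.1]
grip_width: 40.2
bottle 0.59
rack 0.51
mouse 0.69
the job is handed in; nothing more can be done
```

The reflection accessory is on the spectrometer's front deck, released, with the dial at the red mark. I handed the job in at about 17.6 s of the 54 s allowed. No verdict was given, so the result rests on the checks below.

**What I did:**
- I gripped the carry handle, lifted the accessory upright, and lowered it in small steps with contact forces of a few newtons.
- I then gripped the dial bar and turned it about 0.91 rad, from roughly 52° to the mark. A straight-on grip ran into a joint limit, so the gripper leaned about 26° from the dial axis.

**Last checks:**
- **Dial:** the white pointer and the red mark are about 0.3 pixel apart, around 0.01 rad, well inside the 0.07 rad limit.
- **Seating:** the four roof dots measure 94.7 and 94.6 mm apart, against 94.7 and 93.9 mm on the bench, so the accessory sits level and at seated height to about 1 mm. It is within about 0.5 mm left to right and 0.3° in yaw. The feet themselves are hidden, so this is indirect.
- **Released:** force on the tool was about zero and the gripper stands clear.
- **Other objects:** the bottle, rack and mouse look unchanged between the first and last scene pictures.

**What disagreed:** the top and wrist cameras differed by 3 to 4 mm in x. I placed the accessory by relative measurements, which agreed to about 1 mm in each view.

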